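# Spice jars into their clip racks

### The job

The kitchen cupboards are freshly painted and the spice jars can go back: put each of the three glass jars lying on the counter into the clip rack made for its length (short, medium, long), between the end stops, and press it down until the clips snap over it and it sits fully home. Leave the cupboard knobs, the tape and the screwdriver where they are.

Things in the scene. Friction and masses are not known exactly. Their poses are not given: they have to be found in the camera images.
- jar_short_mid (a point): The short jar: octagonal amber glass, round steel cap (last 20 mm), lying on a flat: 80 mm long, 36 mm across flats, about 130 g. Point: its centre, 18 mm above the counter. x: along it to the cap; z up. On the jaw noses of its rack its centre stands 64 mm above the counter; pressed, it resists with 6 to 10 N for about 6 mm, then slides easily; near 45 mm the noses snap over its top and draw it home at 38 mm. Weight alone does not seat it.
- jar_medium_mid (a point): The medium jar: octagonal amber glass, round steel cap (last 20 mm), lying on a flat: 110 mm long, 36 mm across flats, about 170 g. Point: its centre, 18 mm above the counter. x: along it to the cap; z up. On the jaw noses of its rack its centre stands 64 mm above the counter; pressed, it resists with 6 to 10 N for about 6 mm, then slides easily; near 45 mm the noses snap over its top and draw it home at 38 mm. Weight alone does not seat it.
- jar_long_mid (a point): The long jar: octagonal amber glass, round steel cap (last 20 mm), lying on a flat: 140 mm long, 36 mm across flats, about 210 g. Point: its centre, 18 mm above the counter. x: along it to the cap; z up. On the jaw noses of its rack its centre stands 64 mm above the counter; pressed, it resists with 6 to 10 N for about 6 mm, then slides easily; near 45 mm the noses snap over its top and draw it home at 38 mm. Weight alone does not seat it.
- rack_short_seat (a point): Clip rack for the short jar: fixed black plate 108 x 64 x 4 mm, long along x, z up; end stops 100 mm apart inside, 34 mm high; two pairs of sprung steel jaws 29 mm either side of the middle, 12 mm wide, flared to 73 mm at the top, 68 mm high. Free room for fingers between the pairs. Point: centre of the seated jar, 38 mm above the counter (supports 20 mm high); jar along x, cap at either end.
- rack_medium_seat (a point): Clip rack for the medium jar: fixed black plate 138 x 64 x 4 mm, long along x, z up; end stops 130 mm apart inside, 34 mm high; two pairs of sprung steel jaws 40 mm either side of the middle, 12 mm wide, flared to 73 mm at the top, 68 mm high. Free room for fingers between the pairs. Point: centre of the seated jar, 38 mm above the counter (supports 20 mm high); jar along x, cap at either end.
- rack_long_seat (a point): Clip rack for the long jar: fixed black plate 168 x 64 x 4 mm, long along x, z up; end stops 160 mm apart inside, 34 mm high; two pairs of sprung steel jaws 54 mm either side of the middle, 12 mm wide, flared to 73 mm at the top, 68 mm high. Free room for fingers between the pairs. Point: centre of the seated jar, 38 mm above the counter (supports 20 mm high); jar along x, cap at either end.
- knob_a: A loose cupboard knob of dark steel standing between the jars and the racks, the one that starts on the +y side; 32 mm across, 28 mm high, origin under its centre. To be left alone.
- knob_b: A loose cupboard knob of dark steel standing between the jars and the racks, the one that starts on the -y side; 32 mm across, 28 mm high, origin under its centre. To be left alone.
- tape: A roll of masking tape lying flat near the right (-y) side, 100 mm across, 25 mm high, origin under its centre. To be left alone.
- screwdriver: A red-handled screwdriver, 200 mm long, lying near the left (+y) side; origin under its middle. To be left alone.
Mind the look-alikes: they are no part of the job. Leave any turquoise look-alike of the part that bears jar_short_mid alone.

How it is judged:
At the end, for the whole second after the job is handed in: Each jar lies at rest in the rack of its own length: its centre within 14 mm of the rack's seat point along the rack, 8 mm across it and 4 mm in height, its axis within 0.12 rad of the rack's (x of jar_short_mid in the frame of rack_short_seat between -0.014 and 0.014 m and y of jar_short_mid in the frame of rack_short_seat between -0.008 and 0.008 m and z of jar_short_mid in the frame of rack_short_seat between -0.004 and 0.004 m and angle between the x axis of jar_short_mid and the x axis of rack_short_seat, either way round below 0.12 rad and linear speed of each of jar_short, jar_medium, jar_long below 0.02 m/s and x of jar_medium_mid in the frame of rack_medium_seat between -0.014 and 0.014 m and y of jar_medium_mid in the frame of rack_medium_seat between -0.008 and 0.008 m and z of jar_medium_mid in the frame of rack_medium_seat between -0.004 and 0.004 m and angle between the x axis of jar_medium_mid and the x axis of rack_medium_seat, either way round below 0.12 rad and x of jar_long_mid in the frame of rack_long_seat between -0.014 and 0.014 m and y of jar_long_mid in the frame of rack_long_seat between -0.008 and 0.008 m and z of jar_long_mid in the frame of rack_long_seat between -0.004 and 0.004 m and angle between the x axis of jar_long_mid and the x axis of rack_long_seat, either way round below 0.12 rad); the robot touches nothing.
It fails at once if a cupboard knob, the tape or the screwdriver is moved by more than 40 mm (distance of any of knob_a, knob_b, tape, screwdriver from where it was at the start of the episode above 0.04 m).
It also fails if it takes over 83 s, if anything falls off the work surface, if the arm or the gripper's body presses on something with over 40 N, if the wrist force passes 120 N, or if a joint passes its speed limit or range.

### The arm

A 6-joint arm with a two-finger parallel gripper is mounted at the origin on the work surface. World frame = base frame: x ahead of the robot, y to its left, z up, the work surface at z = 0. Lengths are in m, angles in rad, forces in N, time in s.
With the tool pointing down it reaches from about 0.35 to 0.8 m from the base axis. Payload 7.3 kg.
Tool frame: the origin (TCP) lies between the finger pads; the fingertips stand 25 mm ahead of it and the grasp point (between the pads) lies 6 mm ahead of it (r.tip_extent is the distance from the TCP to the fingertips, in m); z points along the fingers, y is the line along which they close (so a half turn about z gives the same grasp; the last joint's range is limited). The gripper opens to 85 mm and grips with 20 to 120 N. Pads are 22 mm wide; open, the fingers measure 114 mm over their backs; the gripper's body (76 mm by 85 mm) begins 54 mm behind the grasp point. The pads swing forward as they close: fully open they stand 13 mm farther back than shut.
Start: joints at [-1.388, 0.342, 1.524, -0, 1.275, -0.146], TCP at [0.17, -0.497, 0.256] pointing down, gripper open.
Joint ranges: [-2.53, 2.53], [-0.77, 2.02], [0.04, 2.7], [-1, 4.14], [0.28, 2.66], [-3.11, 3.11]. Speed limits (rad/s): [2.57, 2.57, 3.14, 3.14, 3.14, 3.14].

### API

Orientations are given as a unit quaternion [x, y, z, w].
In Python, from workcell import r, command_gripper, optics gives the robot as it stands. The module is installed in compiled form; this text tells all that it offers. Calls block until the motion is done:
- r.reach(position, orientation): joint-space move of the TCP to a pose.
- r.move_straight(position, orientation=None, speed=0.15, max_force=None): straight line of the TCP; orientation=None keeps the orientation; speed is the mean speed in m/s. With max_force (N) it stops when the force on the tool has changed by that much, and returns True; else False.
- r.movej(angles): joint-space move.
- command_gripper(opening, force=None): finger opening in m; force is the grip in N (None keeps the last); returns when the fingers have stopped.
- r.hold(seconds).
- r.solve_ik(position, orientation): joint angles nearest the present ones, or None.
- r.read_state(): the state.
- optics.get_image(name): name is "scene" or "top" or "wrist"; returns (picture, depth): 480x640x3 uint8, red, green, blue; 480x640 float32, m along the optical axis (not along the pixel's ray), 0 where there is no reading.
- optics.camera_model(name): a dict with "K" (3x3 intrinsics, pixels), "R" (3x3) and "t" (3): a world point X has camera coordinates R X + t; the wrist camera has in their place "tool_from_camera" (4x4, takes a point from camera to tool coordinates, whose origin is the TCP and whose axes are the flange's). Camera axes: x right, y down, z forward; pixel columns grow to the right and rows downward; lengths in m; the calibration is good to about 2 mm. A picture is of the moment at which its call begins: read the wrist's pose just before it. camera_model takes no time and is no camera call.
A pose or a line that the arm cannot do raises r.PlanningError and nothing moves.
- r.finish_job(): hands the job in; it is judged then, once.
The state is a dict: "time_s": time; "joint_positions": joint angles; "dq": joint speeds; "tau": joint torques, N m; "eef_pos": TCP position; "eef_rot": TCP orientation; "contact_force": force on the tool from outside, world axes, zero at the start; "torque": the same for the moment, N m; "grip_width": finger opening in m; "grip_force": force on a finger pad.
Only numpy, scipy, OpenCV 4.12 (cv2) and the standard library are available. Lean on these libraries where they do the work, as an engineer would, in place of code of your own. Each camera call takes 0.05 s, during which the arm holds its last target. There are 200 camera calls.

## Working session

There is one attempt and no reset: what is moved stays moved. The work goes in short steps, each a Python script; the robot and the scene stay as the last script left them, time stands still between calls to the robot, and variables do not carry over. Pictures are saved under pics/ and viewed, at most 14 in all, crops included, and the job is handed in when it is done.

```bash
mkdir -p pics; python3 - <<'E'
from workcell import r, optics
import cv2, numpy as np, pickle
for n in ("top","scene"):
    im,d=optics.get_image(n); m=optics.camera_model(n)
    cv2.imwrite(f"pics/{n}0.png",im[:,:,::-1]); np.savez(f"{n}0.npz",im=im,d=d,**m)
    print(n,m["K"].tolist(),m["R"].round(4).tolist(),m["t"].round(4).tolist())
print(r.read_state())
E
```

```text
top [[567.8324282343641, 0.0, 318.3288604473588], [0.0, 567.8324282343641, 234.93670384325418], [0.0, 0.0, 1.0]] [[0.0096, -0.9999, 0.0045], [-0.9989, -0.0098, -0.0466], [0.0466, -0.004, -0.9989]] [-0.002, 0.4599, 1.3607]
scene [[502.0259309718572, 0.0, 328.49899974169807], [0.0, 502.0259309718572, 245.4066599160844], [0.0, 0.0, 1.0]] [[-0.7402, 0.6724, -0.0029], [0.3867, 0.4221, -0.82], [-0.5502, -0.608, -0.5724]] [0.3597, -0.1339, 1.3338]
{'time_s': 0.1, 'joint_positions': array([-1.38801444e+00,  3.42666928e-01,  1.52491176e+00, -1.67266014e-06,
        1.27542083e+00, -1.46020900e-01]), 'dq': array([-0.00108485, -0.00180414, -0.00142833,  0.00178771, -0.00021041,
       -0.00143275]), 'tau': array([ 2.07966565e-03, -4.34446871e+01, -2.46490860e+01, -1.46899156e-04,
        4.65689067e-03, -2.27595500e-06]), 'eef_pos': array([ 0.16947851, -0.49654973,  0.25569163]), 'eef_rot': array([ 9.86516217e-01,  1.63662025e-01, -1.37285193e-05, -7.03299342e-04]), 'contact_force': array([ 0.00689589, -0.38390643,  0.66449212]), 'torque': array([ 0.03115172, -0.01005176,  0.03467889]), 'grip_force': 0.0, 'grip_width': 0.08523522537613198}
```

View pics/top0.png

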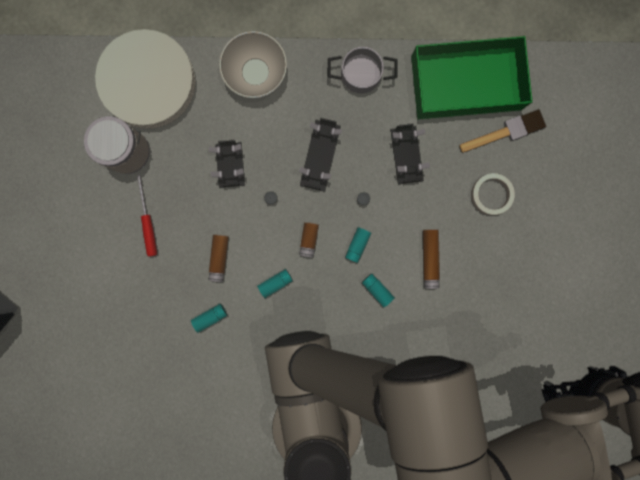

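View pics/scene0.png

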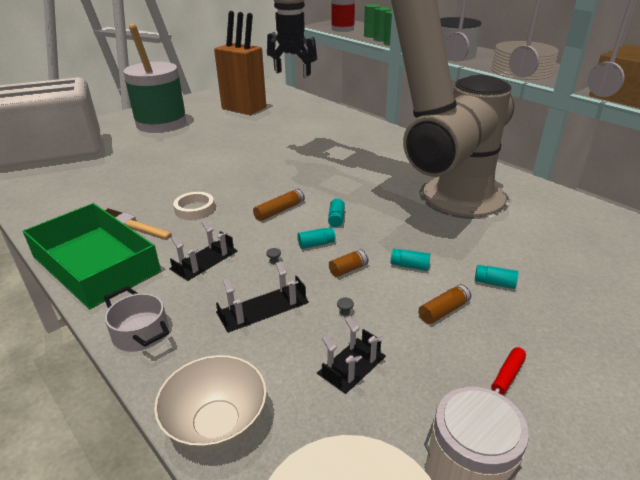

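```bash
cat > vis.py <<'E'
import numpy as np, cv2
def ray_plane(uv,K,R,t,z):
    uv=np.atleast_2d(uv).astype(float); C=-R.T@t
    d=np.c_[(uv-[K[0,2],K[1,2]])/[K[0,0],K[1,1]],np.ones(len(uv))]@R
    return C+d*((z-C[2])/d[:,2])[:,None]
def cloud(D,K,R,t):
    v,u=np.mgrid[:D.shape[0],:D.shape[1]]
    P=np.stack([(u-K[0,2])/K[0,0]*D,(v-K[1,2])/K[1,1]*D,D],-1)
    return (P-t)@R
def rect(P):  # centre, long, short, yaw of long side
    c,(w,h),_=rr=cv2.minAreaRect((P[:,:2]*1000).astype(np.float32))
    b=cv2.boxPoints(rr)/1000; e=b[1]-b[0]; f=b[2]-b[1]
    e=e if np.hypot(*e)>np.hypot(*f) else f
    return np.array(c)/1000,max(w,h),min(w,h),np.arctan2(e[1],e[0])
def blobs(mask,amin):
    n,L,S,C=cv2.connectedComponentsWithStats(mask.astype(np.uint8))
    return [(np.argwhere(L==i)[:,::-1],C[i]) for i in range(1,n) if S[i,4]>=amin]
E
python3 - <<'E'
from vis import *
from workcell import r
print("tip",r.tip_extent)
for n in("top","scene"):
    z=np.load(n+"0.npz"); im=z["im"];D=z["d"];K,R,t=z["K"],z["R"],z["t"]
    W=cloud(D,K,R,t); H,S,V=cv2.split(cv2.cvtColor(im,cv2.COLOR_RGB2HSV))
    print(n,"C",(-R.T@t).round(3))
    ok=(D>0)&(abs(W[...,1])<.4)&(W[...,0]>.25)&(W[...,0]<.85)
    print("counter z",np.median(W[...,2][ok]))
    am=ok&(H>5)&(H<20)&(S>140)&(V>40)&(W[...,2]<.06)
    for p,c in blobs(am,60):
        q,l,w,y=rect(ray_plane(p,K,R,t,.022)); zz=W[p[:,1],p[:,0]]
        k=zz[:,2]>.03
        q2,l2,w2,y2=rect(zz[k]) if k.sum()>9 else (np.zeros(2),0,0,0)
        print("amber",c.round(0),q.round(4),round(l),round(w),round(y,3),"| top face z",np.median(zz[:,2]).round(4),q2.round(4),round(l2),round(w2),round(y2,3))
    dk=ok&(V<60)&(S<90)&(W[...,2]>-.004)&(W[...,2]<.012)
    for p,c in blobs(cv2.morphologyEx(dk.astype(np.uint8),cv2.MORPH_CLOSE,np.ones((3,3))),150):
        q,l,w,y=rect(ray_plane(p,K,R,t,.004)); print("dark",c.round(0),q.round(4),round(l),round(w),round(y,3))
    # tall points of racks (jaws) clustered
    tall=ok&(W[...,0]>.5)&(W[...,2]>.05)&(W[...,2]<.075)
    for p,c in blobs(tall,4):
        zz=W[p[:,1],p[:,0]]; print(" tall",c.round(0),zz.mean(0).round(3),len(p)) if len(p)<300 else 0
im=cv2.imread("pics/top0.png")[200:340,180:460]; cv2.imwrite("pics/crop1.png",cv2.resize(im,None,fx=2.8,fy=2.8,interpolation=cv2.INTER_CUBIC))
E
```

```text
tip 0.025
top C [0.396 0.008 1.381]
counter z 0.001347564808332618
amber [309. 235.] [0.4586 0.0249] 55 28 -0.186 | top face z 0.035 [0.4581 0.025 ] 54 27 -0.168
amber [431. 254.] [ 0.4152 -0.2665] 113 31 0.001 | top face z 0.0342 [ 0.4151 -0.2656] 112 30 0.01
amber [218. 253.] [0.412 0.242] 84 30 -0.107 | top face z 0.035 [0.4118 0.2403] 84 28 -0.117
dark [407. 155.] [ 0.658  -0.2119] 138 65 0.153
dark [321. 152.] [ 0.6617 -0.0017] 102 63 -0.223
dark [229. 165.] [0.6299 0.2204] 108 64 0.102
dark [314. 182.] [0.5867 0.0159] 62 29 1.361
 tall [183.  88.] [0.804 0.326 0.052] 225
 tall [250.  85.] [0.811 0.167 0.059] 214
 tall [172.  72.] [0.842 0.353 0.052] 4
 tall [178.  71.] [0.843 0.338 0.053] 5
 tall [183.  72.] [0.843 0.327 0.052] 6
 tall [381.  72.] [ 0.846 -0.143  0.052] 4
 tall [173.  77.] [0.83  0.351 0.051] 7
 tall [346.  78.] [ 0.832 -0.059  0.051] 4
 tall [373.  82.] [ 0.822 -0.125  0.053] 24
 tall [168.  80.] [0.823 0.362 0.052] 4
 tall [352.  83.] [ 0.819 -0.075  0.052] 18
 tall [167.  84.] [0.812 0.364 0.051] 6
 tall [173.  84.] [0.814 0.35  0.052] 4
 tall [171.  87.] [0
[... 2462 characters left out ...]
98 0.32  0.051] 14
 tall [323. 445.] [0.791 0.325 0.051] 5
 tall [360. 446.] [0.756 0.359 0.05 ] 4
 tall [376. 445.] [0.738 0.373 0.05 ] 5
 tall [389. 445.] [0.726 0.384 0.051] 5
 tall [311. 448.] [0.806 0.318 0.051] 7
 tall [380. 446.] [0.736 0.378 0.051] 4
 tall [394. 449.] [0.725 0.393 0.051] 21
 tall [322. 449.] [0.795 0.329 0.051] 4
 tall [379. 450.] [0.741 0.38  0.05 ] 6
 tall [398. 451.] [0.723 0.399 0.05 ] 7
 tall [298. 452.] [0.822 0.31  0.051] 6
 tall [358. 452.] [0.763 0.363 0.05 ] 4
 tall [293. 454.] [0.829 0.308 0.051] 8
 tall [302. 454.] [0.82  0.317 0.051] 4
 tall [292. 459.] [0.834 0.312 0.05 ] 7
 tall [287. 461.] [0.841 0.31  0.051] 12
 tall [291. 463.] [0.838 0.316 0.051] 4
```

View pics/crop1.png

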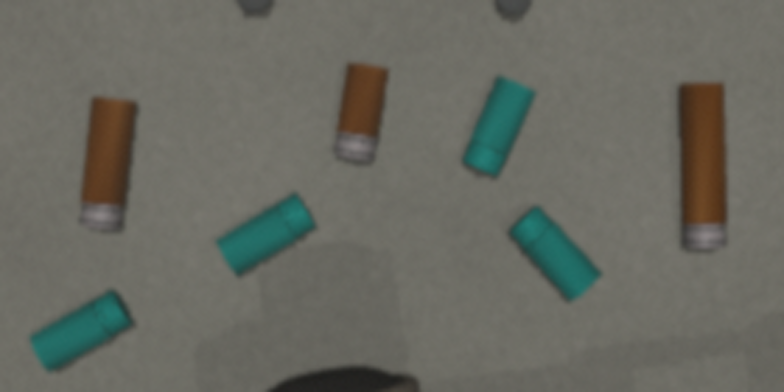

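Candidates in the top view are amber jars at (218,258) medium, (310,240) short and (431,259) long. The turquoise look-alikes are at (208,318), (275,284), (358,245) and (378,290). I choose the amber ones: the crop shows steel caps toward the robot, and body lengths of about 55, 84 and 113 mm plus the cap fit. Racks are short (230,163), long (320,155) and medium (407,154), and their measured plate lengths of 108, 170 and 138–143 mm match.

```bash
cat > arm.py <<'E'
import numpy as np
from scipy.spatial.transform import Rotation as Rot
from workcell import r, command_gripper, optics
JAR={"short":(.4497,.0272,-.175),"medium":(.4026,.2426,-.112),"long":(.4065,-.2656,.012)}
RACK={"short":(.631,.2202,.100),"medium":(.659,-.2117,.145),"long":(.657,.0003,-.230)}
UP,GR=.16,.027
def quat(psi):
    x=np.array([np.cos(psi),np.sin(psi),0]); z=np.array([0,0,-1.])
    return Rot.from_matrix(np.c_[x,np.cross(z,x),z]).as_quat()
def best(x,y,psi,z):
    c=[(abs(q[5]),p) for p in(psi,psi+np.pi) if (q:=r.solve_ik([x,y,z],quat(p))) is not None]
    return quat(min(c)[1])
def st(msg):
    s=r.read_state(); print(msg,"t",round(s["time_s"],2),"p",s["eef_pos"].round(4),"F",s["contact_force"].round(1),"w",round(s["grip_width"],4),"gf",round(s["grip_force"],1))
def pick(k):
    x,y,p=JAR[k]; q=best(x,y,p,UP)
    command_gripper(.07); r.reach([x,y,.13],q); r.move_straight([x,y,GR],speed=.1,max_force=15); st("down")
    command_gripper(.02,80); st("grip"); r.move_straight([x,y,UP],speed=.15); st("lift")
def place(k):
    x,y,p=RACK[k]; q=best(x,y,p,UP); r.reach([x,y,UP],q); st("over")
    r.move_straight([x,y,GR+.048],speed=.12); st("near")
    print("stop",r.move_straight([x,y,GR+.0195],speed=.04,max_force=70)); st("pressed")
def leave(k):
    x,y,p=RACK[k]; command_gripper(.06); r.move_straight([x,y,UP],speed=.2); st("left")
E
python3 -c "
from arm import *
pick('short')
import cv2; im,_=optics.get_image('wrist'); cv2.imwrite('pics/w1.png',im[:,:,::-1])"
```

```text
down t 3.77 p [0.4501 0.0271 0.0274] F [-0.3 -0.5  0.4] w 0.0701 gf 0.0
grip t 4.17 p [0.45   0.0272 0.0277] F [-2.  -1.3  6.4] w 0.0346 gf 80.3
lift t 5.21 p [0.4491 0.0273 0.1592] F [ 0.4  0.6 -2.1] w 0.0343 gf 79.6
```

View pics/w1.png

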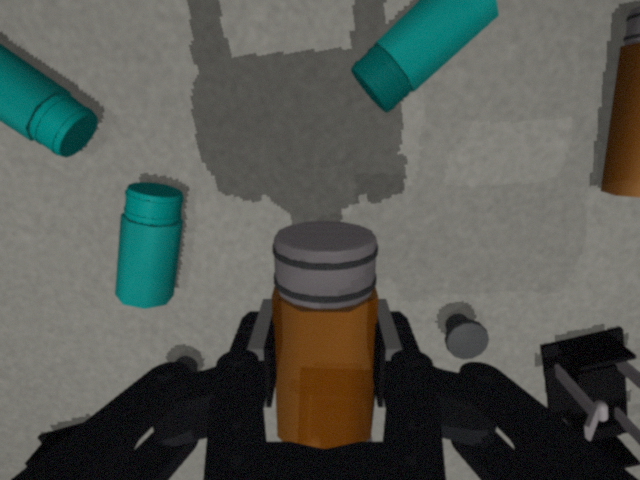

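The jar sits level and centred between the pads, with its cap at (325,260), clear of the fingers. I'll place it next.

```bash
python3 -c "
from arm import *
import cv2
place('short')
im,_=optics.get_image('wrist'); a=im[:,:,::-1]
im,_=optics.get_image('scene'); b=im[:,:,::-1]
cv2.imwrite('pics/s1.png',np.hstack([cv2.resize(a,(400,300)),cv2.resize(b[230:430,250:516],(400,300))]))"
```

```text
over t 6.29 p [0.6304 0.2193 0.1594] F [ 0.8 -0.2 -1.1] w 0.0347 gf 79.6
near t 7.15 p [0.6316 0.2201 0.0759] F [ 0.4 -0.2 -1.3] w 0.0347 gf 79.6
stop False
pressed t 8.01 p [0.6302 0.2199 0.0475] F [-5.8 -3.6 11.5] w 0.0345 gf 81.7
```

View pics/s1.png

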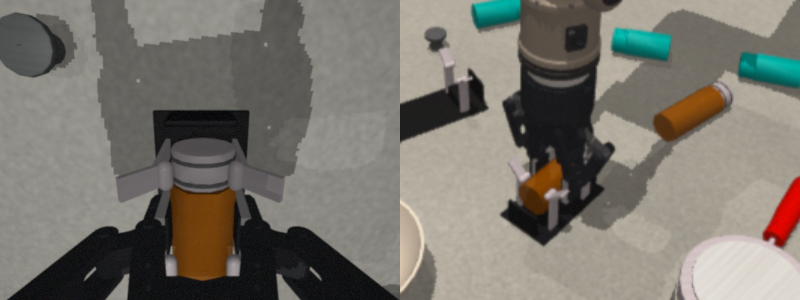

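The left half shows the jar between the jaws, clips around the cap and body, cap end near the stop at (200,120) with a gap. The right half shows it down in the rack. I'll release it and check its height.

```bash
cat > check.py <<'E'
from arm import *; from vis import *
def check(k,pic=None,tool=None):
    x,y,p=RACK[k]; u=np.array([np.cos(p),np.sin(p)])
    for n in("top","scene"):
        im,D=optics.get_image(n); m=optics.camera_model(n); K,R,t=m["K"],m["R"],m["t"]
        W=cloud(D,K,R,t); H,S,V=cv2.split(cv2.cvtColor(im,cv2.COLOR_RGB2HSV))
        a=(D>0)&(H>5)&(H<20)&(S>140)&(V>40)&(np.hypot(W[...,0]-x,W[...,1]-y)<.1)
        P=W[a]; rel=P[:,:2]-[x,y]; al=rel@u; ac=rel@[-u[1],u[0]]
        T=P[:,2]>np.percentile(P[:,2],90)-.006
        c=np.polyfit(al[T],ac[T],1)
        print(k,n,"n",a.sum(),"top z p50/p90",np.percentile(P[:,2],[50,90]).round(4),"along",np.percentile(al,[1,99]).round(4),"across top",ac[T].mean().round(4),"dyaw",c[0].round(3),"tilt",np.polyfit(al[T],P[T,2],1)[0].round(3))
    if pic: 
        im,D=optics.get_image("scene"); cv2.imwrite(pic,cv2.resize(im[200:400,120:400,::-1],(784,560)))
E
python3 -c "
from check import *
leave('short'); 
q=best(*JAR['medium'],UP); x,y,p=JAR['medium']; command_gripper(.07); r.reach([x,y,.13],q)
check('short','pics/c1.png')"
```

```text
left t 9.19 p [0.6303 0.2201 0.1588] F [ 0.7  0.1 -1.4] w 0.06 gf 0.0
short top n 271 top z p50/p90 [0.0554 0.059 ] along [-0.0188  0.0361] across top -0.0001 dyaw -0.0 tilt 0.01
short scene n 806 top z p50/p90 [0.0514 0.0562] along [-0.0189  0.0413] across top 0.0013 dyaw -0.017 tilt 0.001
```

View pics/c1.png

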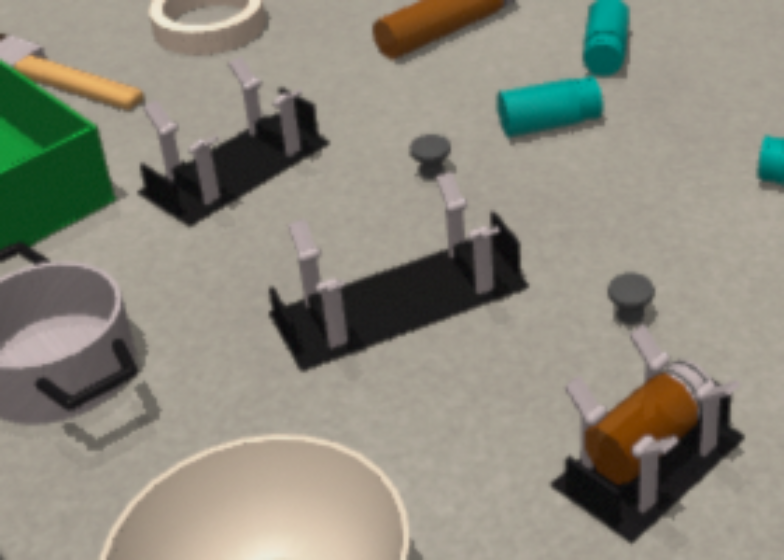

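The crop shows the short jar at (645,425) down between its four jaws, noses over it. Its top is about 56 mm up (56 expected) and its body spans −19 to +41 mm (−20 to +40 expected), so it is seated. The knobs have not moved. Next are the medium and long jars.

```bash
python3 -c "
from check import *
pick('medium'); place('medium'); leave('medium')
q=best(*JAR['long'],UP); x,y,p=JAR['long']; r.reach([x,y,.16],q)
check('medium')
"
```

```text
down t 12.18 p [0.403  0.2428 0.0275] F [-0.3  0.3  0.4] w 0.0702 gf 0.0
grip t 12.59 p [0.4028 0.2427 0.0277] F [ 0.2 -0.4  6. ] w 0.0344 gf 80.2
lift t 13.62 p [0.4021 0.2424 0.1592] F [-0.3  0.1 -2.2] w 0.0351 gf 79.7
over t 15.52 p [ 0.659  -0.2107  0.1597] F [-0.9  0.4 -1.7] w 0.0346 gf 79.6
near t 16.38 p [ 0.6595 -0.2117  0.0759] F [-0.2 -1.3 -1.7] w 0.0344 gf 79.7
stop False
pressed t 17.23 p [ 0.6587 -0.2118  0.0476] F [-3.5  0.1 10.9] w 0.0349 gf 81.7
left t 18.32 p [ 0.6584 -0.2114  0.1587] F [ 0.3  0.7 -0.8] w 0.0599 gf 0.0
medium top n 464 top z p50/p90 [0.0546 0.0586] along [-0.0538  0.0312] across top 0.0004 dyaw -0.021 tilt -0.004
medium scene n 523 top z p50/p90 [0.0507 0.0562] along [-0.0517  0.0351] across top 0.0026 dyaw -0.002 tilt 0.001
```

```bash
python3 -c "
from check import *
pick('long'); place('long'); leave('long')
r.reach([.17,-.45,.25],quat(0)) if r.solve_ik([.17,-.45,.25],quat(0)) is not None else None
for k in('short','medium','long'): check(k,'pics/end.png'); st('end')
"
```

```text
down t 21.12 p [ 0.4068 -0.2659  0.0276] F [ 0.  -0.4  0.7] w 0.0701 gf 0.0
grip t 21.53 p [ 0.4069 -0.266   0.0278] F [-1.8  0.6  6. ] w 0.0345 gf 80.5
lift t 22.57 p [ 0.406  -0.2652  0.1591] F [-1.1 -0.1 -2.5] w 0.0346 gf 79.7
over t 24.53 p [ 6.568e-01 -2.000e-04  1.598e-01] F [-0.5 -0.4 -1.6] w 0.0344 gf 79.7
near t 25.39 p [ 0.6575 -0.      0.0759] F [-0.2 -0.7 -0.7] w 0.0348 gf 79.8
stop False
pressed t 26.25 p [6.564e-01 3.000e-04 4.780e-02] F [-6.6 -3.7 13.2] w 0.0346 gf 82.3
left t 27.33 p [6.563e-01 4.000e-04 1.588e-01] F [-0.4 -0.   0.6] w 0.0598 gf 0.0
short top n 268 top z p50/p90 [0.0552 0.0591] along [-0.0188  0.0361] across top 0.0 dyaw 0.005 tilt 0.007
short scene n 803 top z p50/p90 [0.0514 0.0563] along [-0.0187  0.041 ] across top 0.0014 dyaw -0.017 tilt 0.001
end t 29.87 p [ 0.1705 -0.4499  0.2499] F [ 0.6  1.3 -0.2] w 0.0597 gf 0.0
medium top n 464 top z p50/p90 [0.0543 0.0587] along [-0.0537  0.0307] across top 0.0002 dyaw -0.011 tilt 0.001
medium scene n 522 top z p50/p90 [0.0514 0.0563] along [-0.0518  0.0355] across top 0.003 dyaw 0.005 tilt 0.003
end t 30.02 p [ 0.1703 -0.4499  0.2499] F [ 0.2  0.7 -1.1] w 0.06 gf 0.0
long top n 591 top z p50/p90 [0.055  0.0591] along [-0.0685  0.0454] across top 0.0012 dyaw 0.004 tilt -0.0
long scene n 1043 top z p50/p90 [0.0508 0.0564] along [-0.0665  0.0496] across top 0.005 dyaw 0.001 tilt 0.001
end t 30.17 p [ 0.1701 -0.45    0.25  ] F [-0.5  0.9 -0.5] w 0.0603 gf 0.0
```

View pics/end.png

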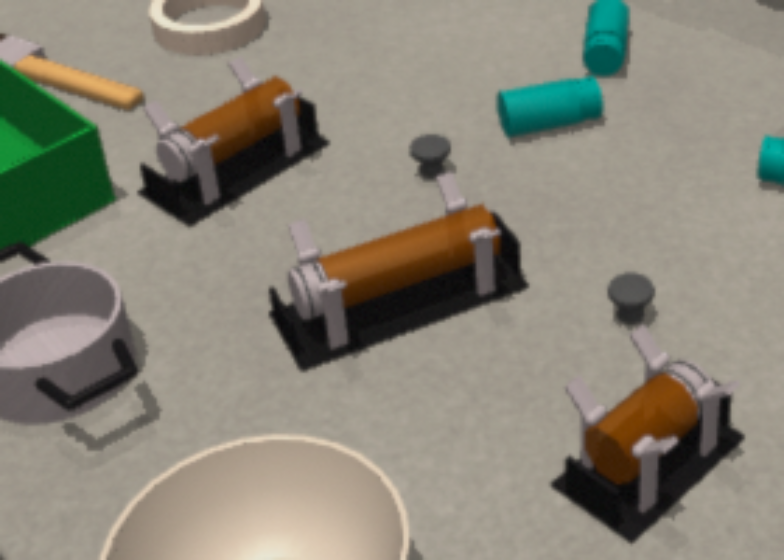

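All three jars sit home in their racks, at (230,120), (400,255) and (645,425), with tops about 56 mm up and level. The knobs and tape are where they were. I'm handing the job in.

```bash
python3 -c "
from workcell import r
print(r.finish_job())"
```

```text
the job is handed in; nothing more can be done
None
```

The short, medium and long jars are each seated and level in their own racks by camera check; the knobs and tape look unmoved, the arm never worked near the screwdriver, and I handed the job in at about 30 s (the hand-in returned no verdict).

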